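Lock out the test station and pack the sensor housings by size

ROBOT

A 6-joint arm with a two-finger parallel gripper is mounted at the origin on the work surface. World frame = base frame: x ahead of the robot, y to its left, z up, the work surface at z = 0. Lengths are in mm, angles in degrees, forces in N, time in s.
With the tool pointing down it reaches from about 300 to 1000 mm from the base axis. Payload 5.1 kg.
Tool frame: the origin (TCP) lies at the very end of the fingers, on their centre line; the grasp point (between the pads) lies 19 mm behind it; z points along the fingers, x is the direction in which the jaws open and shut, and the axes are right-handed (so a half turn about z gives the same grasp; the last joint's range is limited). The gripper opens to 95 mm and grips with 3 to 60 N. Pads are 20 mm wide; open, the fingers measure 119 mm over their backs; the gripper's body (75 mm by 180 mm) begins 59 mm behind the grasp point.
Start: joints at [-75.837, 7.093, 94.555, -0, 78.352, -4.733], TCP at [210.472, -614.968, 214.656] pointing down, gripper open.
Joint ranges: [-149.61, 149.61], [-58.7, 133.49], [1.44, 155.28], [-77.14, 257.14], [18.33, 153.61], [-166.67, 166.67]. Speed limits (degrees/s): [147.25, 147.25, 180, 180, 180, 180].

INTERFACE

Orientations are given as a 3x3 rotation matrix whose columns are the frame's x, y, z axes.
In Python, from bench import ctrl, status, capture gives the robot as it stands. Calls block until the motion is done:
- ctrl.move_pose(position, orientation): joint-space move of the TCP to a pose.
- ctrl.move_linear(position, attitude=None, vel=150): straight line of the TCP; attitude=None keeps the orientation; vel is the mean speed in mm/s.
- ctrl.move_j(angles): joint-space move.
- ctrl.set_gripper(opening, f_grip=None): opening from 0.0 (shut) to 1.0 (fully open); f_grip is the grip in N (None keeps the last); returns when the fingers have stopped.
- ctrl.pause(seconds).
- ctrl.ik(position, orientation): joint angles nearest the present ones, or None.
- status.get_state(): the state.
- capture(name): name is "scene" or "top"; returns a dict with "color" (480x640x3 uint8, red, green, blue), "fovy" (degrees; the focal length in pixels is half the picture's height over the tangent of half this angle, whatever the lens; pixels are square), "cx", "cy" (the principal point, pixels), "R" (3x3) and "t" (3): a world point X has camera coordinates R X + t. Camera axes: x right, y down, z forward; pixel columns grow to the right and rows downward; lengths in mm; the calibration is good to about 2 mm. A picture is of the moment at which its call begins. There is no depth.
A pose or a line that the arm cannot do raises ctrl.Unreachable and nothing moves.
- ctrl.hand_in(): hands the job in, once; it reports no verdict.
The state is a dict: "time": time; "joint_pos": joint angles; "joint_velocities": joint speeds; "effort": joint torques, N m; "tcp_pos": TCP position; "eef_rot": TCP orientation; "ft_force": force on the tool from outside, world axes, zero at the start; "ft_torque": the same for the moment, N m; "finger_gap": opening from 0.0 (shut) to 1.0 (fully open).
Only numpy, scipy, OpenCV 4.12 (cv2) and the standard library are available. Lean on these libraries where they do the work, as an engineer would, in place of code of your own. Each camera call takes 0.05 s, during which the arm holds its last target. There are 200 camera calls.

TASK

The test run is over: turn the test station's isolator handle clockwise fully to off, then swing its lockout hasp fully out, and only then start lifting housings. Pack every sensor housing that is there (four to six, in three lengths) into the divided tote, each in a compartment of its own length, one to a compartment, standing upright and flat on the floor. Leave the isolator off, the hasp out and the other things on the bench where they are.

Things in the scene. Friction and masses are not known exactly. Their poses are not given: they have to be found in the camera images.
- isolator (a joint): Isolator on the test station: red bar handle 76 x 16 mm, 30 mm tall (50 to 80 mm above the bench) on a yellow plate, turning about a vertical axis through its middle. Rad: 0 = on (bar along the station's x), growing clockwise from above, 1.571 = off, the end stop (bar across the station). Friction about 0.06 N m; stays where left. Starts at 0 to 0.15.
- handle_grip (a point): Middle of the isolator handle, on its axis, 65 mm above the bench; x along the bar, z up; it turns with the handle.
- hasp (a joint): Lockout hasp: flat steel arm on the station's far end, on a vertical pivot, with an upright round finger post near its tip. Rad: 0 = folded in (arm along the station's +y), growing clockwise from above, 1.571 = fully out, the end stop (arm along the station's +x, beyond its far end). Friction about 0.03 N m; stays where left. Starts at 0 to 0.2.
- hasp_post (a point): Middle of the hasp's finger post: 12 mm diameter, 30 mm tall, spanning 51 to 81 mm above the bench; this point is 66 mm above the bench and 58 mm from the pivot; it moves with the hasp.
- hasp_pivot (a point): On the hasp's vertical pivot axis, level with the post's middle; axes those of the station, a grey box fixed to the bench, 190 (x) x 100 (y) x 45 mm high. In this frame the isolator's axis is at x -120, y +32 mm and the box's centre at x -75, y +32 mm.
- tote: Shallow divided black tote fixed to the bench, 226 (x) x 216 (y) mm outside, outer walls 36 mm high, dividers 30 mm high and 4 mm thick, floor 4 mm thick. Origin: centre of its underside. Three rows of two compartments run along its x; each is 66 mm wide (y); two are 136 mm long, two 106 mm, two 76 mm.
- pocket_long_1 (a point): Centre of the floor of a compartment 136 mm long (x) and 66 mm wide (y), for one long housing; at x -40, y +70 mm in the tote's frame; axes parallel to the tote's.
- pocket_long_2 (a point): Centre of the floor of a compartment 136 mm long (x) and 66 mm wide (y), for one long housing; at x +40, y +0 mm in the tote's frame; axes parallel to the tote's.
- pocket_medium_1 (a point): Centre of the floor of a compartment 106 mm long (x) and 66 mm wide (y), for one medium housing; at x -55, y -70 mm in the tote's frame; axes parallel to the tote's.
- pocket_medium_2 (a point): Centre of the floor of a compartment 106 mm long (x) and 66 mm wide (y), for one medium housing; at x +55, y -70 mm in the tote's frame; axes parallel to the tote's.
- pocket_short_1 (a point): Centre of the floor of a compartment 76 mm long (x) and 66 mm wide (y), for one short housing; at x +70, y +70 mm in the tote's frame; axes parallel to the tote's.
- pocket_short_2 (a point): Centre of the floor of a compartment 76 mm long (x) and 66 mm wide (y), for one short housing; at x -70, y +0 mm in the tote's frame; axes parallel to the tote's.
- long_a: Long sensor housing (may be absent), 0.15 to 0.55 kg: aluminium flange 120 (x) x 50 (y) x 12 mm, in its middle an upright grey head 66 (x) x 26 (y) mm, top 70 mm above the underside, small connector on its +x end. Grip the head across its 26 mm, fingertips 36 mm or more above the underside (clear of tote walls). Origin: centre of underside. Starts upright on a 3 mm mat. Goes either way round.
- medium_a: Medium sensor housing (may be absent), 0.15 to 0.55 kg: aluminium flange 90 (x) x 50 (y) x 12 mm, in its middle an upright grey head 50 (x) x 26 (y) mm, top 70 mm above the underside, small connector on its +x end. Grip the head across its 26 mm, fingertips 36 mm or more above the underside (clear of tote walls). Origin: centre of underside. Starts upright on a 3 mm mat. Goes either way round.
- short_a: Short sensor housing (may be absent), 0.15 to 0.55 kg: aluminium flange 60 (x) x 50 (y) x 12 mm, in its middle an upright grey head 33 (x) x 26 (y) mm, top 70 mm above the underside, small connector on its +x end. Grip the head across its 26 mm, fingertips 36 mm or more above the underside (clear of tote walls). Origin: centre of underside. Starts upright on a 3 mm mat. Goes either way round.
- long_b: Long sensor housing (may be absent), 0.15 to 0.55 kg: aluminium flange 120 (x) x 50 (y) x 12 mm, in its middle an upright grey head 66 (x) x 26 (y) mm, top 70 mm above the underside, small connector on its +x end. Grip the head across its 26 mm, fingertips 36 mm or more above the underside (clear of tote walls). Origin: centre of underside. Starts upright on a 3 mm mat. Goes either way round.
- medium_b: Medium sensor housing (may be absent), 0.15 to 0.55 kg: aluminium flange 90 (x) x 50 (y) x 12 mm, in its middle an upright grey head 50 (x) x 26 (y) mm, top 70 mm above the underside, small connector on its +x end. Grip the head across its 26 mm, fingertips 36 mm or more above the underside (clear of tote walls). Origin: centre of underside. Starts upright on a 3 mm mat. Goes either way round.
- short_b: Short sensor housing (may be absent), 0.15 to 0.55 kg: aluminium flange 60 (x) x 50 (y) x 12 mm, in its middle an upright grey head 33 (x) x 26 (y) mm, top 70 mm above the underside, small connector on its +x end. Grip the head across its 26 mm, fingertips 36 mm or more above the underside (clear of tote walls). Origin: centre of underside. Starts upright on a 3 mm mat. Goes either way round.
- screwdriver: Screwdriver 180 mm long, lying; not part of the job, leave it alone.
- tape: Roll of yellow tape, 90 mm across, 22 mm high; not part of the job, leave it alone.
- jar: Small jar, 56 mm across, 75 mm high; not part of the job, leave it alone.
- carton: Small carton 60 x 70 x 45 mm; not part of the job, leave it alone.
- adapter: Brass adapter block 45 x 45 mm, 60 mm high; not part of the job, leave it alone.
Mind the look-alikes: they are no part of the job. What is shaped like the medium_b but red is not meant.

How it is judged:
By the outcome, as a careful person would: the job done as asked, in the order asked, and still so for the second after the job is handed in, with the robot touching nothing.
Of long_a, medium_a, short_a, long_b, medium_b, short_b only 4 to 6 are there at a start; the rules pass over those that are not, and their reading is None.
At some moment in a run one of long_a, medium_a, short_a, long_b, medium_b, short_b may be knocked a few centimetres aside while the robot is not near it.
Once in a run the grip may slacken for a moment while it holds something.
It also fails if it takes over 208 s, if anything falls off the work surface, if the arm or the gripper's body presses on something with over 40 N, if the wrist force passes 120 N, or if a joint passes its speed limit or range.

## Working session

There is one attempt and no reset: what is moved stays moved. The work goes in short steps, each a Python script; the robot and the scene stay as the last script left them, time stands still between calls to the robot, and variables do not carry over. Pictures are saved under pics/ and viewed, about 12 in all and at most 16, crops included, and the job is handed in when it is done.

```bash
ls; mkdir -p pics
python3 - <<'E'
from bench import ctrl,status,capture
import cv2,numpy as np
for n in("scene","top"):
    c=capture(n); cv2.imwrite(f"pics/{n}0.png",c["color"][:,:,::-1])
    print(n,c["fovy"],c["cx"],c["cy"],np.round(c["R"],4).tolist(),np.round(c["t"],1), "campos",np.round(-np.array(c["R"]).T@c["t"],0))
print(status.get_state())
E
```

```text
pics
scene 54.35179770922663 328.21816185736225 240.73923701709765 [[-0.4248, 0.9053, 0.006], [0.6541, 0.3115, -0.6893], [-0.6259, -0.2889, -0.7244]] [ 229.9 -307.6 1579.7] campos [1288.  344.  931.]
top 48.64622743373018 318.1944375068288 236.04342555039824 [[0.0239, -0.9995, -0.019], [-0.994, -0.0217, -0.1076], [0.1071, 0.0214, -0.994]] [  14.4  573.9 1067.2] campos [ 456.    4. 1123.]
{'time': 0.1, 'joint_pos': array([-7.58366272e+01,  7.12973591e+00,  9.46254320e+01,  2.44526532e-04,
        7.83515848e+01, -4.73358575e+00]), 'joint_velocities': array([ 0.06154043, -0.03252525, -0.13957901, -0.01236516, -0.0008832 ,
        0.0219059 ]), 'effort': array([ 7.66289904e-04, -4.18879616e+01, -3.61097395e+01,  7.76480651e-02,
        4.61170461e-02, -6.85149098e-05]), 'tcp_pos': array([ 210.33593965, -614.41984988,  213.51874783]), 'eef_rot': array([[ 3.23865957e-01, -9.46102868e-01, -4.51845490e-04],
       [-9.46101155e-01, -3.23866234e-01,  1.80757084e-03],
       [-1.85648545e-03, -1.57919120e-04, -9.99998264e-01]]), 'ft_force': array([-0.33142302, -0.00276324, -0.43822753]), 'ft_torque': array([ 0.07057951, -0.01484543,  0.00840647]), 'finger_gap': 0.9973675322484902}
```

View pics/top0.png

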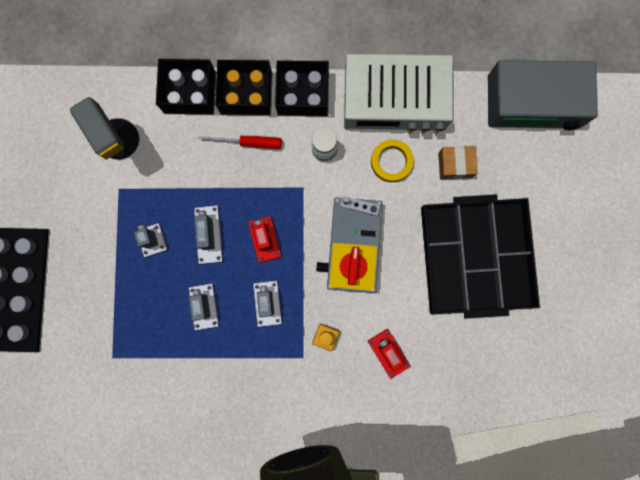

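View pics/scene0.png

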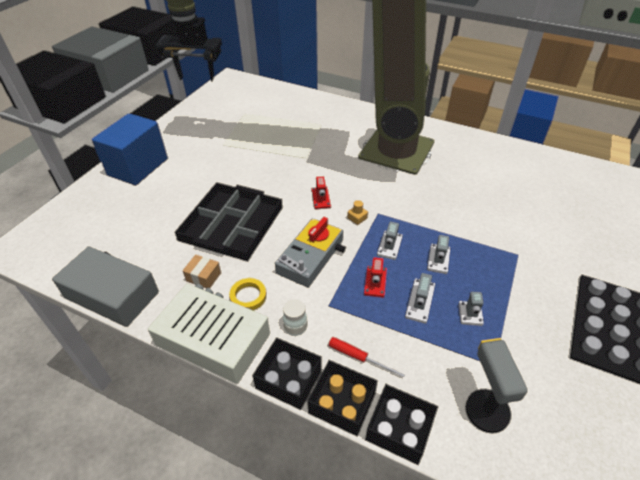

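```bash
cat > h.py <<'E'
from bench import ctrl,status,capture
import cv2,numpy as np
def ray(c,uv):
    f=240/np.tan(np.radians(c["fovy"]/2)); R=np.array(c["R"])
    return -R.T@c["t"], R.T@np.array([(uv[0]-c["cx"])/f,(uv[1]-c["cy"])/f,1])
def onz(c,uv,z):
    o,d=ray(c,uv); return (o+d*(z-o[2])/d[2])
def proj(c,X):
    f=240/np.tan(np.radians(c["fovy"]/2)); p=np.array(c["R"])@X+c["t"]
    return np.array([c["cx"]+f*p[0]/p[2],c["cy"]+f*p[1]/p[2]])
def tri(c1,u1,c2,u2):
    (o,d),(p,e)=ray(c1,u1),ray(c2,u2)
    s=np.linalg.lstsq(np.c_[d,-e],p-o,rcond=None)[0]
    a,b=o+d*s[0],p+e*s[1]; return (a+b)/2,np.linalg.norm(a-b)
def bright(c,box,z=15,vmin=150,amin=60):
    "bright flanges on the mat: pixel centre, world centre, size, yaw of long axis"
    x0,y0,x1,y1=box; h=cv2.cvtColor(c["color"],cv2.COLOR_RGB2HSV)
    m=((h[...,2]>vmin)&(h[...,1]<70)).astype(np.uint8); k=np.zeros_like(m); k[y0:y1,x0:x1]=m[y0:y1,x0:x1]
    g=cv2.morphologyEx(k,cv2.MORPH_CLOSE,np.ones((9,9)))
    n,l,s,_=cv2.connectedComponentsWithStats(g); out=[]
    for i in range(1,n):
        if s[i,4]<amin: continue
        pts=np.argwhere((l==i)&(k>0))[:,::-1].astype(np.float32)
        W=np.array([onz(c,p,z)[:2] for p in pts],np.float32)
        (ce,(w,hh),a)=cv2.minAreaRect(W)
        if w<hh: w,hh,a=hh,w,a+90
        out.append((pts.mean(0).round(0),np.round(ce,1),round(w+2),round(hh+2),round((a+90)%180-90,1)))
    return out
def save(c,name,box,s):
    x0,y0,x1,y1=box; cv2.imwrite(f"pics/{name}.png",cv2.resize(c["color"][y0:y1,x0:x1,::-1],None,fx=s,fy=s,interpolation=cv2.INTER_CUBIC))
E
python3 - <<'E'
from h import *
t=capture("top"); s=capture("scene")
for r in bright(t,(115,190,302,355)): print(r)
save(t,"mat1",(125,195,305,335),4.2)
save(t,"stn1",(300,185,430,385),3)
save(s,"stns1",(260,165,400,295),4)
# black tote: outer mask
g=t["color"].max(2); m=np.zeros_like(g); m[185:325,410:550]=(g[185:325,410:550]<70)
m=cv2.morphologyEx(m,cv2.MORPH_CLOSE,np.ones((9,9)));print("tote px",cv2.minAreaRect(np.argwhere(m>0)[:,::-1].astype(np.float32)))
save(t,"tote1",(410,185,550,325),4)
E
```

```text
(array([116., 219.], dtype=float32), array([579.6, 455.2]), 173, 8, 3.7)
(array([207., 238.], dtype=float32), array([574.4, 261.6]), 122, 51, 7.2)
(array([149., 241.], dtype=float32), array([561.6, 381.6]), 64, 51, 19.7)
(array([265., 305.], dtype=float32), array([433. , 131.2]), 92, 51, 7.6)
(array([202., 308.], dtype=float32), array([423.1, 263.7]), 91, 50, 10.8)
tote px ((479.70166015625, 256.0694274902344), (122.14775848388672, 109.49982452392578), 85.03025817871094)
```

View pics/mat1.png

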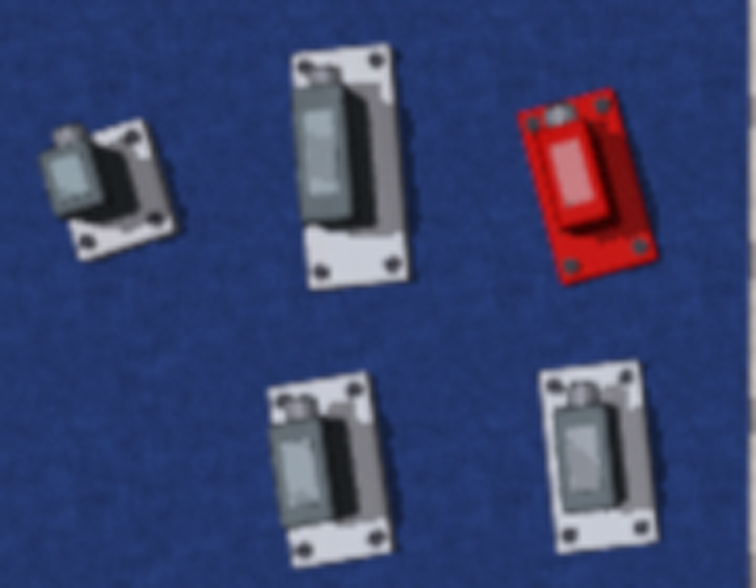

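View pics/stn1.png

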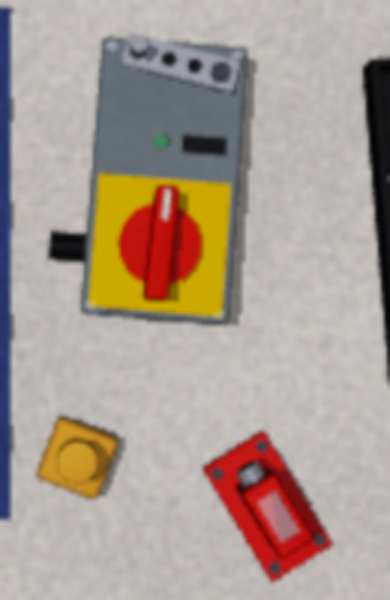

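View pics/stns1.png

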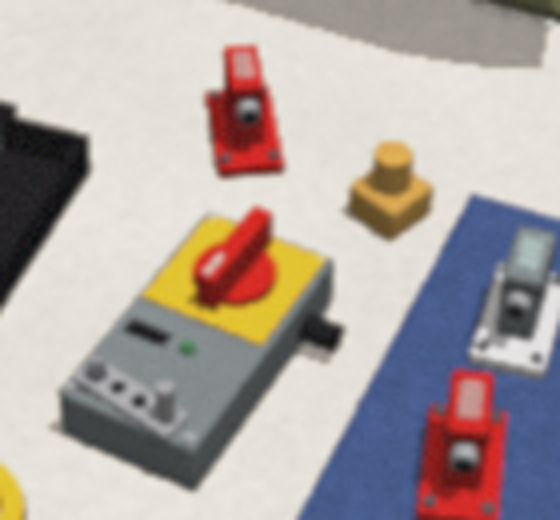

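View pics/tote1.png

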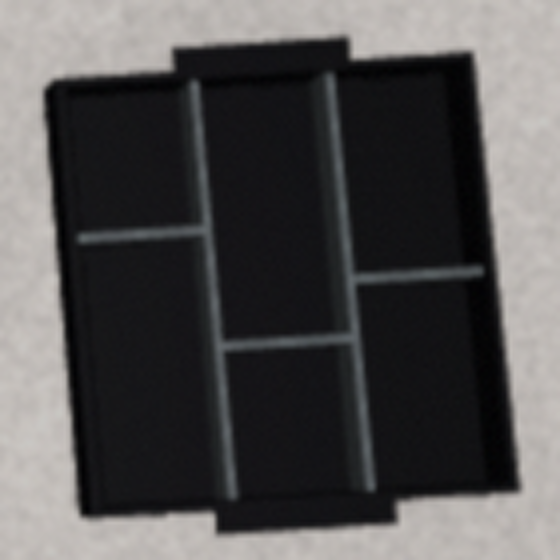

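Run:
```python
from h import *
t=capture("top"); s=capture("scene")
def fit(c,uv,z,loc):
    W=np.array([onz(c,u,z)[:2] for u in uv]); L=np.array(loc,float)
    A=(L-L.mean(0)).T@(W-W.mean(0)); a=np.arctan2(A[0,1]-A[1,0],A[0,0]+A[1,1]); R=np.array([[np.cos(a),-np.sin(a)],[np.sin(a),np.cos(a)]])
    o=W.mean(0)-R@L.mean(0); print("o",o.round(1),"yaw",np.degrees(a).round(2),"res",(W-(L@R.T+o)).round(1).tolist()); return o,R
T=lambda p:(p[0]/3+300-.33,p[1]/3+185-.33); Q=lambda p:(p[0]/4+410-.37,p[1]/4+185-.37); S=lambda p:(p[0]/4+260-.37,p[1]/4+165-.37)
box=[[20,82],[20,-18],[-170,-18],[-170,82]]
o,R=fit(t,[T(p) for p in [(104,38),(243,48),(228,321),(82,313)]],45,box)
o2,R2=fit(s,[S(p) for p in [(193,437+5),(66,395),(208,214),(330,262)]],45,box)
for oo,RR in((o,R),(o2,R2)): print("iso",(oo+RR@[-120,32]).round(1))
P,e=tri(t,T((140,46)),s,S((163,388))); print("posttop",P.round(1),e.round(1), "local",(R.T@(P[:2]-o)).round(1))
print("bar ends top",[onz(t,T(p),80)[:2].round(1) for p in((166,187),(157,299))], "mid tri",[tri(t,T((162,240)),s,S((237,252)))])
fit(t,[Q(p) for p in[(205,232),(222,346),(352,337),(356,277),(194,82),(232,497),(328,75),(371,490)]],30,[[30,35],[-30,35],[-30,-35],[0,-35],[109,35],[-109,35],[109,-35],[-109,-35]])
fit(t,[Q(p) for p in[(50,85),(471,55),(519,488),(82,515)]],36,[[113,108],[113,-108],[-113,-108],[-113,108]])
# housing head tops (z=73) by pixel from mat1
M=lambda p:(p[0]/4.2+125-.4,p[1]/4.2+195-.4)
for n,p in dict(short=(68,175),long=(322,145),medL=(300,470),medR=(583,455)).items(): print(n,onz(t,M(p),73).round(1))
```

```text
o [630.1 -82.5] yaw -2.78 res [[-1.3, -2.5], [-1.5, 2.2], [2.3, 1.0], [0.5, -0.8]]
o [631.4 -80. ] yaw -2.84 res [[-6.9, -5.7], [-1.7, 5.4], [3.5, 2.9], [5.0, -2.6]]
iso [511.8 -44.7]
iso [513.1 -42.1]
posttop [641.9 -27.7  77.1] 0.2 local [ 9.1 55.3]
bar ends top [array([548.1, -46.5]), array([474.7, -41.8])] mid tri [(array([512.91774098, -42.96073664,  70.85968101]), np.float64(4.156475197403858))]
o [ 540.7 -305.2] yaw 5.09 res [[-1.1, 1.4], [0.3, -1.6], [0.2, 2.0], [1.1, -3.1], [-1.8, -0.3], [2.6, 0.8], [-2.9, 0.4], [1.6, 0.4]]
o [ 540.3 -302.7] yaw 4.94 res [[-3.3, -0.2], [-1.8, -0.9], [2.7, -1.4], [2.4, 2.5]]
short [560.7 381.7  73. ]
long [577.7 260.8  73. ]
medL [424.1 263.9  73. ]
medR [434.3 131.2  73. ]
```

```bash
cat >> h.py <<'E'
def ori(a):
    c,s=np.cos(np.radians(a)),np.sin(np.radians(a)); return np.array([[c,s,0],[s,-c,0],[0,0,-1.]])
def show(tag):
    s=status.get_state(); print(tag,round(s["time"],1),s["tcp_pos"].round(1),"F",s["ft_force"].round(1),"T",s["ft_torque"].round(2),"gap",(95*s["finger_gap"]).round(1)); return s
def step(p,a): ctrl.move_j(ctrl.ik(p,ori(a)))
E
cat > iso.py <<'E'
from h import *
A=[512.4,-43.8]
ctrl.set_gripper(.42,15)
ctrl.move_pose([*A,160],ori(86.3)); ctrl.move_linear([*A,57]); show("down")
ctrl.set_gripper(0,15); show("grip")
for a in np.linspace(86.3,-6.5,9)[1:]: step([*A,57],a); show(round(a))
ctrl.pause(.3); show("end")
ctrl.set_gripper(.42); ctrl.move_linear([*A,160]); show("up")
E
python3 iso.py
```

```text
Traceback (most recent call last):
  File "iso.py", line 4, in <module>
    ctrl.move_pose([*A,160],ori(86.3)); ctrl.move_linear([*A,57]); show("down")
                                                                   ~~~~^^^^^^^^
  File "h.py", line 34, in show
    s=status.get_state(); print(tag,round(s["time"],1),s["tcp_pos"].round(1),"F",s["ft_force"].round(1),"T",s["ft_torque"].round(2),"gap",(95*s["finger_gap"]).round(1)); return s
                                                                                                                                          ^^^^^^^^^^^^^^^^^^^^^^^^^^
AttributeError: 'float' object has no attribute 'round'
```

```bash
sed -i 's/(95\*s\["finger_gap"\]).round(1)/round(95*s["finger_gap"],1)/' h.py; sed -i '/^ctrl.set_gripper(.42,15)/d;s/^ctrl.move_pose.*/show("down")/' iso.py; python3 iso.py
```

```text
down 4.5 [513.2 -44.   57.9] F [-0.   0.1  0.2] T [ 0.08 -0.2   0.01] gap 40.0
grip 5.0 [512.8 -43.5  57.6] F [0.3 1.2 2.1] T [ 0.5  -0.05 -0.02] gap 16.2
75 5.3 [512.7 -43.6  57.6] F [-1.8  1.4  5.9] T [ 0.5   0.12 -0.03] gap 16.0
63 5.6 [512.6 -43.9  57.7] F [-2.2  1.8  5.3] T [ 0.35  0.17 -0.04] gap 16.1
52 5.9 [512.5 -44.   57.6] F [-1.8  1.3  5.5] T [ 0.2   0.21 -0.07] gap 16.2
40 6.2 [512.4 -44.1  57.6] F [-3.6  0.3  5.7] T [ 0.1   0.38 -0.09] gap 15.8
28 6.5 [512.2 -44.3  57.6] F [-2.7 -1.2  6.6] T [-0.01  0.43 -0.01] gap 15.9
17 6.8 [512.  -44.3  57.6] F [-4.9 -0.8  7. ] T [-0.06  0.56 -0.06] gap 15.7
5 7.2 [511.8 -44.4  57.6] F [-4.9 -0.5  8. ] T [-0.12  0.71  0.  ] gap 16.2
-6 7.5 [511.7 -44.8  57.6] F [-4.9 -2.2  6.8] T [-0.34  0.81  0.28] gap 16.4
end 7.8 [511.7 -44.8  57.6] F [-5.8 -1.4  7.3] T [-0.31  0.86  0.28] gap 16.4
up 9.2 [511.7 -43.7 158.9] F [ 0.2 -0.5  0.2] T [-0.05 -0.08 -0.01] gap 39.8
```

```bash
cat > hasp.py <<'E'
from h import *
P=np.array([630.7,-81.5]); Y=-2.8
pos=lambda q:[*(P+57*np.array([np.cos(np.radians(Y+90-q)),np.sin(np.radians(Y+90-q))])),59]
q0=9.5; p=[641.0,-26.7,59]
ctrl.move_pose([*p[:2],160],ori(Y-q0)); ctrl.move_linear(p); show("down")
ctrl.set_gripper(0,15); show("grip")
for q in np.linspace(q0,92.5,10)[1:]: step(pos(q),Y-q); show(round(q))
ctrl.pause(.3); show("end")
ctrl.set_gripper(.42); p=status.get_state()["tcp_pos"]; ctrl.move_linear([p[0],p[1],200]); show("up")
c=capture("top"); save(c,"stn2",(300,125,430,325),3)
E
python3 hasp.py
```

```text
down 10.6 [641.7 -26.9  60.2] F [ 0.3  0.  -0.1] T [ 0.   -0.11  0.03] gap 40.0
grip 11.2 [641.4 -26.7  59.5] F [0.7 0.4 0.7] T [-0.   -0.15  0.02] gap 11.1
19 11.5 [651.5 -29.7  59.4] F [-2.5 -5.3  2.8] T [-0.84  0.35 -0.09] gap 11.4
28 11.8 [659.4 -33.7  59.4] F [-3.5 -5.5  4.5] T [-0.79  0.47 -0.07] gap 11.5
37 12.1 [666.7 -39.   59.4] F [-4.3 -4.5  4.9] T [-0.74  0.63 -0.03] gap 11.3
46 12.3 [673.  -45.4  59.4] F [-5.1 -3.7  4.9] T [-0.65  0.73 -0.06] gap 11.5
56 12.6 [678.3 -52.6  59.4] F [-4.3 -2.6  6.2] T [-0.51  0.82  0.  ] gap 11.6
65 12.9 [682.4 -60.7  59.4] F [-5.8 -2.9  5.1] T [-0.45  0.86 -0.  ] gap 11.5
74 13.1 [685.1 -69.1  59.4] F [-5.2 -2.4  5. ] T [-0.37  0.81  0.01] gap 11.5
83 13.4 [686.5 -78.   59.4] F [-5.1 -1.4  5.2] T [-0.16  0.78  0.  ] gap 10.8
92 13.7 [686.6 -85.9  59.4] F [-3.3  1.   5.1] T [ 0.3   0.73 -0.04] gap 11.4
end 14.0 [686.7 -85.9  59.4] F [-3.8  1.   6.2] T [ 0.32  0.76 -0.  ] gap 11.4
up 15.8 [686.7 -86.6 198.3] F [-0.1  0.5 -0.3] T [0.05 0.02 0.02] gap 39.9
```

Run:
```python
from h import *
x,y=686.7,-86.3
ctrl.move_linear([x,y,59],vel=250); ctrl.set_gripper(0,20); show("grip")
for d in (1.5,3,4.5):
    ctrl.move_linear([x,y-d,59]); s=show(d)
    if s["ft_force"][1]>8: break
ctrl.set_gripper(.42); ctrl.move_linear([x,y,200],vel=250)
ctrl.move_pose([430,60,260],ori(0))
c=capture("top"); save(c,"stn2",(300,125,430,325),3); show("")
```

```text
grip 17.1 [687.3 -85.9  60. ] F [-0.4  2.2  3.4] T [ 0.37  0.06 -0.03] gap 11.2
1.5 17.4 [687.3 -86.1  59.9] F [0.4 5.9 4.9] T [ 1.24  0.11 -0.01] gap 11.4
3 17.6 [687.3 -86.2  59.9] F [-0.1 10.   6.2] T [ 1.81  0.05 -0.04] gap 11.4
 20.4 [430.2  59.8 259.3] F [-0.3 -0.3  0.1] T [-0.04 -0.1   0.03] gap 39.8
```

View pics/stn2.png

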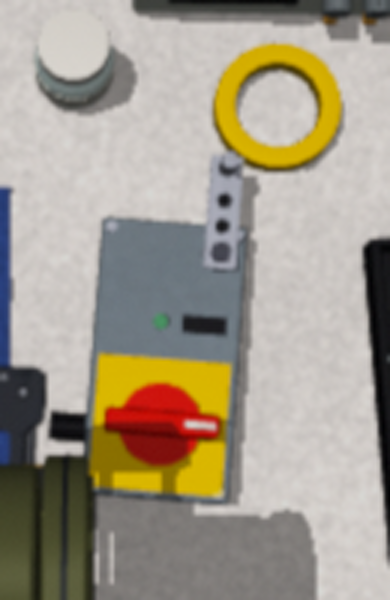

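```bash
cat > pack.py <<'E'
from h import *
import sys
TO,TY=np.array([540.5,-304.]),5.0
tR=np.array([[np.cos(np.radians(TY)),-np.sin(np.radians(TY))],[np.sin(np.radians(TY)),np.cos(np.radians(TY))]])
L=dict(long=122,medium=91,short=63)
def look(): return [r for r in bright(capture("top"),(118,190,302,355)) if 46<=r[3]<=56]
def pick_place(kind,pocket,H=38,Z=150):
    rs=look(); print(rs)
    r=[r for r in rs if abs(r[2]-L[kind])<7][-1] if kind!="medium" else min([r for r in rs if abs(r[2]-91)<7],key=lambda r:r[1][1])
    xy,yaw=r[1],r[4]; print("pick",kind,xy,yaw)
    ctrl.set_gripper(.63); ctrl.move_pose([*xy,Z],ori(yaw-90)); w0=status.get_state()["ft_force"][2]
    ctrl.move_linear([*xy,3+H],vel=120); ctrl.set_gripper(0,60); s=show("grip")
    if not 22<95*s["finger_gap"]<30: print("BAD GRIP"); return
    ctrl.move_linear([*xy,Z],vel=150); s=show("lift"); print("weight",round(w0-s["ft_force"][2],2))
    q=TO+tR@pocket
    ctrl.move_pose([*q,Z],ori(TY-90)); ctrl.pause(.2); s=show("over"); f=s["ft_force"][2]
    if not 22<95*s["finger_gap"]<30 or w0-f<.8: print("LOST"); return
    ctrl.move_linear([*q,55],vel=150)
    for z in np.arange(52,4+H-.1,-2):
        ctrl.move_linear([*q,z],vel=40); s=status.get_state()
        if s["ft_force"][2]-f>6: break
    s=show("down"); ctrl.set_gripper(.5); ctrl.move_linear([*q,Z+50],vel=200); show("done")
if __name__=="__main__":
    if not sys.argv[2:]: ctrl.move_pose([480,-300,200],ori(-85))
    K=dict(m1=("medium",[-55,-70]),m2=("medium",[55,-70]),l1=("long",[-40,70]),s2=("short",[-70,0]))
    pick_place(*K[sys.argv[1]])
    c=capture("top"); save(c,"after_"+sys.argv[1],(100,130,560,360),1.7)
E
python3 pack.py m1
```

```text
[(array([206., 237.], dtype=float32), array([574.4, 261.6]), 122, 52, 7.3), (array([149., 241.], dtype=float32), array([562.5, 382.2]), 66, 51, 19.9), (array([265., 304.], dtype=float32), array([432.9, 131.5]), 92, 52, 7.7), (array([202., 308.], dtype=float32), array([423. , 264.3]), 92, 52, 10.8)]
pick medium [432.9 131.5] 7.7
grip 25.7 [432.9 131.8  41.1] F [0.1 1.1 0.9] T [ 0.33  0.06 -0.07] gap 25.8
lift 26.6 [431.9 131.2 148.5] F [ 0.2 -0.3 -3.4] T [ 0.04  0.03 -0.01] gap 25.6
weight 3.14
over 28.6 [ 492.3 -377.7  150.2] F [-0.2 -0.1 -2.8] T [-0.05  0.02 -0.04] gap 26.0
down 30.9 [ 492.  -378.7   42.1] F [ 0.4 -0.  -3.5] T [-0.08 -0.1  -0.  ] gap 25.6
done 32.5 [ 491.1 -377.9  198.3] F [-1.3  1.2 -0.5] T [0.01 0.01 0.01] gap 47.8
```

```bash
python3 pack.py m2 x
```

```text
[(array([207., 237.], dtype=float32), array([574.4, 261.6]), 122, 51, 7.2), (array([149., 241.], dtype=float32), array([562.5, 382.2]), 66, 51, 19.9), (array([202., 308.], dtype=float32), array([423.2, 264.3]), 92, 51, 10.6)]
pick medium [423.2 264.3] 10.6
grip 37.1 [423.2 264.7  41.2] F [-0.4  2.5  1.2] T [ 0.45  0.07 -0.01] gap 25.2
lift 38.0 [422.2 263.8 148.4] F [-0.2  0.5 -4.1] T [ 0.02  0.02 -0.02] gap 25.3
weight 3.25
over 40.5 [ 601.8 -368.2  150.2] F [ 0.1 -0.7 -4. ] T [ 0.03 -0.02  0.01] gap 25.7
down 42.8 [ 601.6 -369.1   42.2] F [ 0.1  0.2 -2.2] T [-0.03 -0.13  0.01] gap 25.5
done 44.3 [ 600.6 -368.4  198.1] F [-0.7 -0.1 -0.8] T [ 0.01  0.03 -0.04] gap 47.9
```

View pics/after_m2.png

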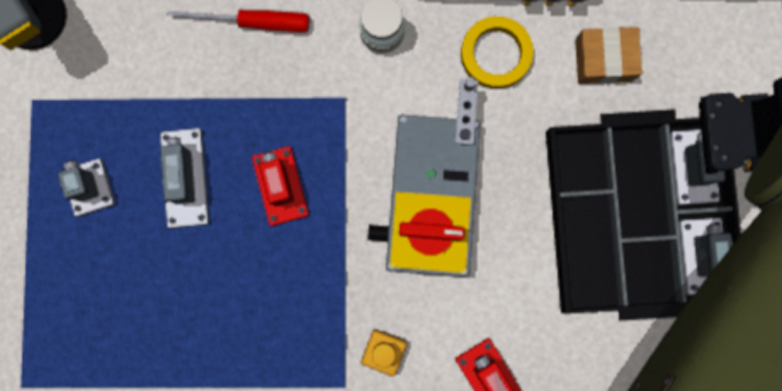

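Both mediums sit in their compartments (about (705,165) and (705,250) in the crop), the handle and hasp are unchanged, and the long and short are still on the mat.

```bash
python3 pack.py l1 x && python3 pack.py s2 x
python3 - <<'E'
from h import *
ctrl.move_pose([400,200,300],ori(0))
c=capture("top"); save(c,"fin",(295,130,560,390),2.25); save(capture("scene"),"fins",(150,150,520,340),2.1)
for r in bright(c,(420,190,545,320),z=16,amin=30): print(r)
show("")
E
```

```text
[(array([206., 237.], dtype=float32), array([574.4, 261.6]), 122, 52, 7.2), (array([149., 241.], dtype=float32), array([562.5, 382.2]), 66, 51, 19.9)]
pick long [574.4 261.6] 7.2
grip 48.9 [574.4 262.   41.1] F [-1.1  1.9  0.3] T [ 0.31  0.13 -0.03] gap 25.6
lift 49.8 [573.4 261.2 148.3] F [-0.4 -0.6 -3.3] T [-0.    0.   -0.01] gap 25.7
weight 2.96
over 51.8 [ 494.9 -237.1  150. ] F [-0.1  0.2 -2.8] T [ 0.06 -0.02  0.02] gap 25.7
down 54.1 [ 494.8 -237.9   42.1] F [ 0.3 -0.5 -1.6] T [-0.04 -0.04 -0.02] gap 25.5
done 55.6 [ 493.8 -237.3  198.4] F [ 0.2  0.9 -0.3] T [ 0.05 -0.01 -0.06] gap 47.5
[(array([149., 241.], dtype=float32), array([562.5, 382.2]), 66, 51, 19.9)]
pick short [562.5 382.2] 19.9
grip 60.2 [562.5 382.5  41.1] F [-1.2  0.9  1.4] T [ 0.25  0.04 -0.  ] gap 25.4
lift 61.1 [561.7 381.7 148.3] F [ 0.5 -0.5 -2.3] T [-0.08  0.06  0.02] gap 25.9
weight 2.45
over 63.7 [ 471.1 -309.6  150. ] F [ 0.2  0.3 -3. ] T [ 0.01  0.05 -0.  ] gap 25.9
down 66.0 [ 470.9 -310.2   42.1] F [ 0.5  0.4 -2.3] T [-0.1  -0.08  0.03] gap 25.4
done 67.6 [ 470.  -309.5  198.3] F [-0.3  0.1  0. ] T [ 0.03  0.03 -0.03] gap 47.2
(array([488., 254.], dtype=float32), array([ 545.4, -314.7]), 276, 261, 0.2)
(array([479., 292.], dtype=float32), array([ 469., -311.]), 60, 52, 4.5)
 69.6 [400.4 199.4 299.7] F [ 0.5 -0.6  0.8] T [-0.   -0.13  0.06] gap 47.2
```

View pics/fin.png

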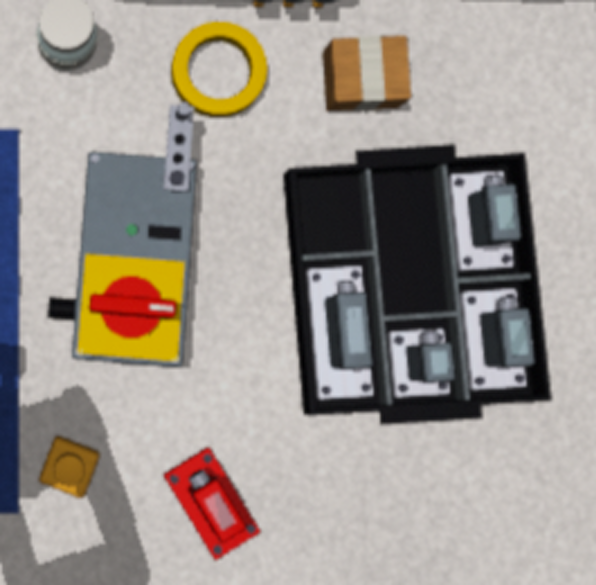

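View pics/fins.png

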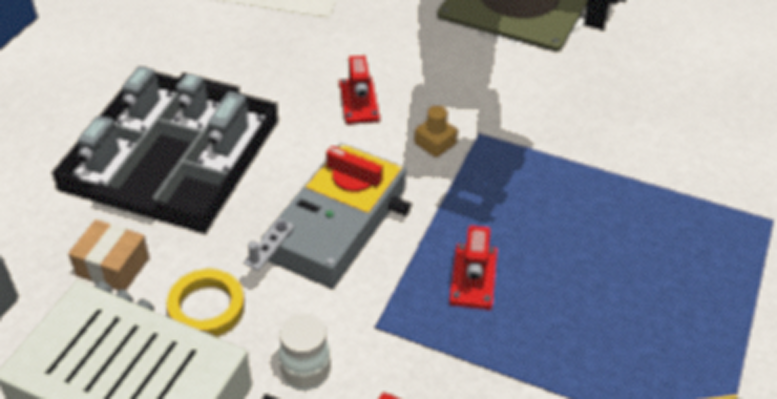

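All four grey housings stand flat in matching compartments. The isolator is off, the hasp is out, and only the red look-alike is left on the mat.

```bash
python3 -c "
from h import *
ctrl.hand_in(); show('handed in')"
```

```text
the job is handed in; nothing more can be done
the job is handed in; nothing more can be done
```

I handed the job in after about 70 s of robot time, with every step done in the order asked.

- **Isolator:** I turned the handle clockwise until the wrist torque rose at the end stop (0.28 N m). The last pictures show the bar across the station.
- **Hasp:** I swung it out, and a second push built up to 10 N while the post hardly moved (about 0.3 mm), so it is at its stop. Its force reading was unclear after the first swing, which is why I pushed again.
- **Housings:** Four were there: one long, two medium and one short. After the hasp was out, they went into `pocket_long_1`, `pocket_medium_1`, `pocket_medium_2` and `pocket_short_2`. I saw no knock and no slipped grip.
- **Last checks:** The top and scene pictures show all four upright and flat in their own compartments, with the isolator off and the hasp out. The two red look-alikes, tape, jar, carton and adapter are in place. The screwdriver looked undisturbed in an earlier picture, but the final crops do not show it fully.
- **Check that failed:** Measuring the final position of each housing in the tote worked only for the short one (about 2 mm from its target). The other three merged with the bench in the mask, so I judged those by eye.

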